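# Set and lock the rim gauge against a plaster mould

### The arm

A 7-joint arm with a two-finger parallel gripper is mounted at the origin on the work surface. World frame = base frame: x ahead of the robot, y to its left, z up, the work surface at z = 0. Lengths are in m, angles in rad, forces in N, time in s.
With the tool pointing down it reaches from about 0.425 to 0.875 m from the base axis. Payload 8.4 kg.
Tool frame: the origin (TCP) lies midway between the tips of the shut fingers; the grasp point (between the pads) lies 19 mm behind it; z points along the fingers, x is the direction in which the jaws open and shut, and the axes are right-handed (so a half turn about z gives the same grasp; the last joint's range is limited). The gripper opens to 87 mm and grips with 3 to 60 N. Pads are 19 mm wide; open, the fingers measure 117 mm over their backs; the gripper's body (75 mm by 190 mm) begins 51 mm behind the grasp point.
Start: joints at [-1.231, 0.333, 0.04, 1.465, -0.013, 1.343, -0.059], TCP at [0.276, 0.588, 0.223] pointing down, gripper open.
Joint ranges: [-2.58, 2.58], [-0.38, 2.09], [-1.3, 1.39], [0.25, 2.4], [-1.5, 4.64], [0.08, 2.09], [-2.65, 2.65]. Speed limits (rad/s): [2.22, 2.22, 2.79, 2.79, 3.14, 3.14, 3.14].

### API

Orientations are given as a unit quaternion [w, x, y, z].
In Python, from plant import status, eyes, order gives the robot as it stands. The module is installed in compiled form; this text tells all that it offers.
- The arm moves only by the tool drive_tool, never from a script. Its argument "commands" is a list of rows, each an object of numbers: "claw": the opening, from 0 (shut) to 1 (fully open); "x", "y", "z": the shift along the tool's x, y, z in units of 40 cm (1.0 is 40 cm); "wx", "wy", "wz": the turn, a rotation vector about the tool's x, y, z in units of 60 degrees (1.0 is 60 degrees). In form: [{"claw": .., "x": .., "y": .., "z": .., "wx": .., "wy": .., "wz": ..}, ...]. A call has 1 to 8 rows; each row is the pose to reach, as a shift and turn from the pose commanded when the call began, along the tool's axes at that moment; what a row does not reach only later rows make up. A row lasts 1/10 s, in which the tool goes at most 50 mm and 8.59 degrees, less where a joint would pass 70% of its speed; a pose out of reach is approached as far as the arm can. A call with a number of a shift or a turn outside -1 to 1 is refused whole. A call with a gripper value outside its range is refused whole. The fingers move at their own pace and stop on an object; the grip force is fixed at half the most. Time passes only in rows, so rows that repeat a pose let the fingers close. It gives the time, the measured TCP pose, the force and the opening at its end, in the units of the state.
- status.sense(): the state, without advancing time (a new reading comes with each control period).
- eyes.capture(name): name is "scene" or "top" or "wrist"; returns a dict with "frame" (420x560x3 uint8, red, green, blue), "K" (3x3 intrinsics, pixels), "k1" (the pictures are not rectified: a ray, as slopes to the right and down, at radius r is drawn at 1 + k1 r^2 times it, then the intrinsics apply), "T" (4x4, takes a point from camera to world coordinates). Camera axes: x right, y down, z forward; pixel columns grow to the right and rows downward; lengths in m; the calibration is good to about 2 mm. A picture is of the moment at which its call begins. There is no depth.
- order.hand_in(): hands the job in, once; it reports no verdict.
The state is a dict: "t": time; "qpos": joint angles; "joint_velocities": joint speeds; "joint_efforts": joint torques, N m; "tcp_pos": TCP position; "eef_rot": TCP orientation; "wrist_force": force on the tool from outside, world axes, zero at the start; "torque": the same for the moment, N m; "width": finger opening in m.
Only numpy, scipy, OpenCV 4.12 (cv2) and the standard library are available. Lean on these libraries where they do the work, as an engineer would, in place of code of your own. Each camera call takes 0.05 s, during which the arm holds its last target. There are 200 camera calls.

### The job

Slide the gauge rod forward by its upright handle until its sprung rubber nose rests lightly against the side of the plaster mould, without ramming it. Then swing the cam lever over centre, all the way to its closed stop without forcing it, so that the rod is locked with the nose still touching the mould; leave everything else alone and let go.

Things in the scene. Friction and masses are not known exactly. Their poses are not given: they have to be found in the camera images.
- stand: Grey gauge stand, fixed. Origin: on the bench, under the guide block's centre; +x is the way the rod slides, to the mould; z up. Foot plate 150 x 130 x 12 mm (y -85 to 45). Guide block 70 x 50 mm (x, y), top 118 mm up; on its -y side a ledge (x -22 to 22, y to -76, top at 74 mm) carries the cam lever, whose upright hinge axis is at x = 0, y = -55 mm.
- rod (a joint): How far the gauge rod is pushed forward, m, 0 to 0.09. Steel rod 18 mm thick, axis 95 mm above the bench at y = 0 of the stand. While the clamp is open it drags with about 5 N all the way and stays where it is left; with the clamp closed it is held fast.
- rod_handle (a point): Grip point on the rod's upright handle: a round steel pin 18 mm in diameter, standing from the rod's rear end, free from 108 to 158 mm above the bench; the point is on its axis, 138 mm above the bench. It lies at x = rod - 0.150 m, y = 0 of the stand.
- nose_tip (a point): Foremost point of the black round rubber nose (20 mm thick) on the rod's front end, 95 mm above the bench, at x = rod + 0.170 m of the stand while nothing presses it. The nose is sprung: it yields 1 mm for each 4 N and bottoms after 5 mm. If let go pressed in harder, the rod springs back until 3 to 5 N is left.
- nose: The sprung rubber nose itself; origin at its root, 30 mm behind its tip, same axes as the stand.
- wheel: Steel banding wheel in line with the rod, a white round plaster mould on its head. Origin: centre of its foot on the bench. Head 210 mm across, top 48 mm up; mould 150 mm across, 48 to 133 mm above the bench, stuck down with clay wads. The mould was set by hand: its centre may be up to 12 mm nearer to or farther from the rod than the wheel's axis, which this pose does not tell.
- cam (a joint): Cam lever angle, rad: 0 wide open, 2.0 closed on its stop; it closes anticlockwise seen from above, about an upright axis. Resistance grows from the start to about 11 N (pushed square, 85 mm from the hinge) near 1.1 rad and is gone at dead centre, 1.7 rad; past that it snaps to its stop by itself and stays. Let go short of that, it springs back open.
- lever: Flat aluminium lever blade on edge: 12 mm thick, 92 to 126 mm above the bench, from 13 to 108 mm out from the hinge axis. Origin on the hinge axis, 76 mm up; +x points along the blade: along the stand's +x when closed (cam 2.0), 2.0 rad clockwise of that at cam 0 (out on the stand's -y side). The face to push is its own -y side.
- blade_tip (a point): Outer end of the lever blade, mid-height, 107.5 mm from the hinge axis, 109 mm above the bench.
- dish: Bystander: small round plaster dish, 100 mm across, 45 mm high, origin at the centre of its underside.
- jar: Bystander: jar, 70 mm across, 90 mm high, origin at the centre of its underside.
- brush: Bystander: brush lying on the bench.
Mind the look-alikes: they are no part of the job. What is shaped like the wheel but blue or green is not meant.

How it is judged:
On the way, in this order (a step that is already met when the one before it is completed fails the run):
1. the nose is brought to bear on the mould (more than 1 N) while the lever is still open (below 0.9 rad) (contact force between nose and wheel above 1 N and value of joint cam below 0.9 rad), for 0.2 s.
2. the lever is over centre, on its stop (above 1.9 rad) (value of joint cam above 1.9 rad), for 0.2 s.
At the end, for the whole second after the job is handed in: the cam lever rests closed (above 1.9 rad), the rod is still and its nose bears on the mould with 0.7 to 12 N (value of joint cam above 1.9 rad and contact force between nose and wheel between 0.7 and 12 N and velocity of joint rod between -0.005 and 0.005 m/s); the robot touches nothing.
It fails at once if the nose is rammed into the mould (over 14 N) (contact force between nose and wheel above 14 N).
It fails at once if the lever is forced (over 30 N on its blade) (contact force between anything else and lever above 30 N).
It fails at once if the robot presses on the wheel or the mould (over 3 N) (contact force between any of the arm, the fingers and wheel above 3 N).
It fails at once if a bystander is moved by more than 20 mm (distance of any of dish, jar, brush from where it was at the start of the episode above 0.02 m).
It also fails if it takes over 69 s, if anything falls off the work surface, if the arm or the gripper's body presses on something with over 40 N, if the wrist force passes 120 N, or if a joint passes its speed limit or range.

## Working session

There is one attempt and no reset: what is moved stays moved. The work goes in short steps, Python scripts to look and compute and a tool call to move; the robot and the scene stay as the last step left them, time stands still between calls to the robot, and variables do not carry over. Pictures are saved under pics/ and viewed, about 8 in all and at most 12, crops included, and the job is handed in when it is done.

Besides the shell and the picture viewer there is one more tool, called in YAML: its name, and indented under it one key for each argument. drive_tool: Moves the arm, as the interface text tells. Shifts and turns lie within -1 to 1; 1 stands for 40 cm of shift or 60 degrees of turn. Its arguments: {"type":"object","properties":{"commands":{"type":"array"}},"required":["commands"]}

```bash
mkdir -p pics
cat > h.py <<'E'
import numpy as np, cv2
from plant import status, eyes, order
def cap(n,save=None):
    c=eyes.capture(n)
    if save: cv2.imwrite(f'pics/{save}.png',cv2.cvtColor(c['frame'],cv2.COLOR_RGB2BGR))
    np.savez(f'{save or n}.npz',**c); return c
def ray(c,u,v):
    K,k=c['K'],float(c['k1']); d=cv2.undistortPoints(np.array([[[u,v]]],float),K,np.array([k,0,0,0.]))[0,0]
    # exact inverse by fixed point
    x0=np.array([(u-K[0,2])/K[0,0],(v-K[1,2])/K[1,1]]); x=x0.copy()
    for _ in range(30): x=x0/(1+k*(x@x))
    T=c['T']; return T[:3,3],T[:3,:3]@np.array([x[0],x[1],1])
def onz(c,u,v,z):
    o,d=ray(c,u,v); return o+d*(z-o[2])/d[2]
def proj(c,p):
    T=c['T'];q=T[:3,:3].T@(np.array(p)-T[:3,3]);x=q[:2]/q[2];x=x*(1+float(c['k1'])*(x@x))
    return (c['K']@np.array([x[0],x[1],1]))[:2]
E
python3 - <<'E'
from h import *
for n in('scene','top'):
    c=cap(n,n+'0'); print(n,c['K'].round(1).tolist(),c['k1'],c['T'].round(3).tolist())
a=cv2.imread('pics/scene0.png');b=cv2.imread('pics/top0.png')
print(status.sense())
E
```

```text
scene [[535.2, 0.0, 277.8], [0.0, 535.2, 203.3], [0.0, 0.0, 1.0]] -0.14518197124012922 [[0.146, 0.938, -0.315, 1.026], [0.989, -0.141, 0.037, 0.059], [-0.01, -0.317, -0.948, 1.515], [0.0, 0.0, 0.0, 1.0]]
top [[416.8, 0.0, 279.3], [0.0, 416.8, 200.7], [0.0, 0.0, 1.0]] -0.09423370573263207 [[0.015, -0.983, 0.185, 0.349], [-1.0, -0.016, -0.005, 0.096], [0.007, -0.185, -0.983, 1.137], [0.0, 0.0, 0.0, 1.0]]
{'t': 0.1, 'qpos': array([-1.2312147 ,  0.33384325,  0.03987497,  1.46617214, -0.01338454,
        1.34332165, -0.05848204]), 'joint_velocities': array([ 0.00013515, -0.00187035, -0.00035013, -0.00127547, -0.00063387,
       -0.00069389, -0.00099771]), 'joint_efforts': array([ 3.87212101e-03, -6.57816195e+01,  1.33980498e+00, -4.04701066e+01,
       -5.97006152e-02,  4.11693205e-02,  7.75389685e-05]), 'tcp_pos': array([0.27599157, 0.58802379, 0.22175154]), 'eef_rot': array([ 4.43452681e-04,  8.44047402e-01,  5.36268064e-01, -5.91565970e-04]), 'wrist_force': array([-0.12885596,  0.43169683, -0.32028628]), 'torque': array([ 0.00140084,  0.03818751, -0.01263507]), 'width': 0.08695581764588156}
```

View pics/top0.png

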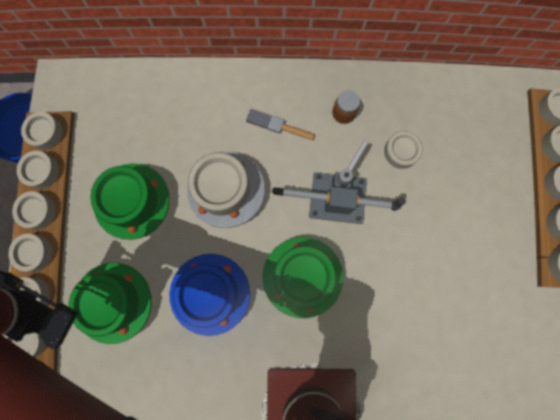

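View pics/scene0.png

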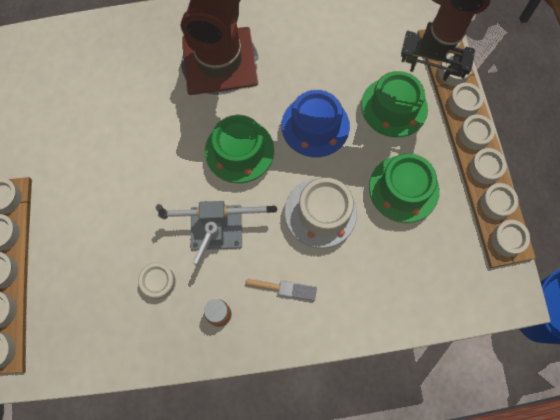

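Top view: steel wheel with the white mould at about (225,187), stand at (340,197), nose (277,191), handle (398,202), lever from (346,176) to (366,145). The dish is at (404,149), jar at (347,105). I'll enlarge both views next.

Run:
```python
import cv2,numpy as np
a=cv2.imread('pics/top0.png')[130:230,180:420];b=cv2.imread('pics/scene0.png')[170:270,140:380]
o=np.vstack([cv2.resize(i,None,fx=3,fy=3,interpolation=cv2.INTER_CUBIC) for i in(a,b)])
cv2.imwrite('pics/crop.png',o)
```

```text
(no output)
```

View pics/crop.png

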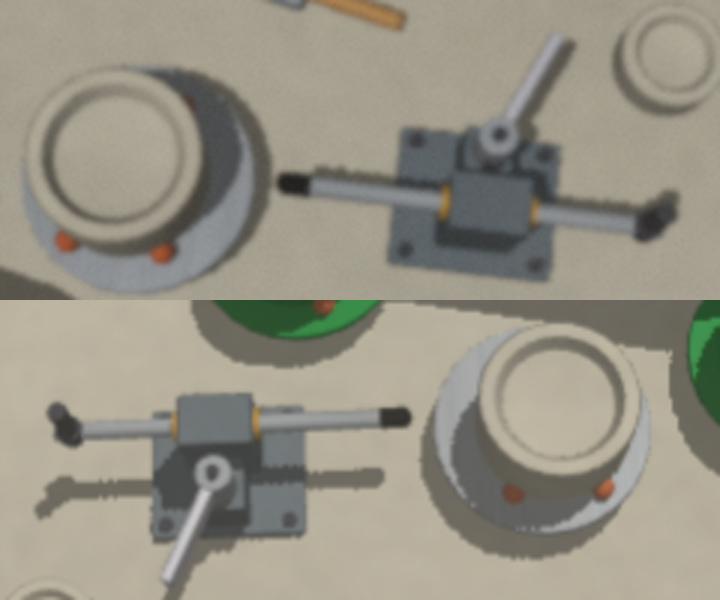

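Run:
```python
from h import *
t=dict(np.load('top0.npz'));s=dict(np.load('scene0.npz'))
f={}
for n,a,b,z in [('nose',(278,183),(411,117),.095),('hinge',(498,137),(212,172),.13),('block',(493,205),(215,118),.118),('mould',(114,156),(560,98),.133),('handle',(668,205),(58,112),.155),('handlebase',(646,230),(68,132),.1),('bladetip',(562,42),(168,278),.124),('dish',(674,56),None,.045)]:
    p=onz(t,180+a[0]/3,130+a[1]/3,z); f[n]=p
    if b:
        q=onz(s,140+b[0]/3,170+b[1]/3,z); print(n,p.round(4),q.round(4)); f[n]=(p+q)/2
    else: print(n,p.round(4))
d=f['nose']-f['handlebase'];d[2]=0;L=np.linalg.norm(d);d/=L
print('axis',d,np.degrees(np.arctan2(d[1],d[0])),L)
n=np.array([-d[1],d[0],0])
o=f['block']
for k,v in f.items(): print(k,((v-o)@d).round(4),((v-o)@n).round(4))
```

```text
nose [0.5699 0.1083 0.095 ] [0.5699 0.11   0.095 ]
hinge [ 0.6048 -0.0744  0.13  ] [ 0.6059 -0.0759  0.13  ]
block [ 0.5494 -0.0714  0.118 ] [ 0.5514 -0.0688  0.118 ]
mould [0.5824 0.2436 0.133 ] [0.5843 0.2452 0.133 ]
handle [ 0.5446 -0.208   0.155 ] [ 0.5372 -0.2056  0.155 ]
handlebase [ 0.5335 -0.2051  0.1   ] [ 0.5385 -0.2084  0.1   ]
bladetip [ 0.6909 -0.1319  0.124 ] [ 0.6956 -0.126   0.124 ]
dish [ 0.7066 -0.2538  0.045 ]
axis [0.1066536  0.99429624 0.        ] 83.87755417628756 0.31774317604247604
nose 0.1803 -0.0002
hinge 0.0008 -0.0552
block 0.0 0.0
mould 0.3162 0.0008
handle -0.1369 -0.0051
handlebase -0.1374 -0.0002
bladetip -0.0433 -0.1483
dish -0.166 -0.1749
```

```bash
cat >> h.py <<'E'
from scipy.spatial.transform import Rotation as Ro
d=np.array([0.1067,0.9943,0]);n=np.array([-d[1],d[0],0]);O=np.array([0.5504,-0.070,0])
def S(x,y,z): return O+x*d+y*n+np.array([0,0,z])
def st(): 
    s=status.sense();w=s['eef_rot'];R=Ro.from_quat([w[1],w[2],w[3],w[0]]).as_matrix();return s,R
def go(p,yaw=None):
    s,R=st();v=R.T@(np.array(p)-s['tcp_pos'])/.4
    out=dict(zip('xyz',v.round(4)))
    if yaw is not None:
        a=np.radians(yaw);G=np.array([[np.cos(a),np.sin(a),0],[np.sin(a),-np.cos(a),0],[0,0,-1]])
        w=Ro.from_matrix(R.T@G).as_rotvec()/np.radians(60);out.update(zip(('wx','wy','wz'),w.round(4)))
    print(out,'dist',np.linalg.norm(v)*.4)
def where():
    s,R=st();q=s['tcp_pos']-O;f=s['wrist_force'];print('stand',(q@d).round(4),(q@n).round(4),q[2].round(4),'yaw',np.degrees(np.arctan2(R[1,0],R[0,0])).round(2),'F',(f@d).round(2),(f@n).round(2),f[2].round(2),'t',s['t'],s['width'].round(4))
E
python3 - <<'E'
from h import *
go([0.54,0.25,0.23],83.9)
go(S(-0.19,0,0.23),83.9)
E
```

```text
{'x': np.float64(-0.4846), 'y': np.float64(0.9565), 'z': np.float64(-0.0198), 'wx': np.float64(-0.0001), 'wy': np.float64(0.0014), 'wz': np.float64(-0.3173)} dist 0.42898551608479735
{'x': np.float64(-1.6469), 'y': np.float64(1.4747), 'z': np.float64(-0.018), 'wx': np.float64(-0.0001), 'wy': np.float64(0.0014), 'wz': np.float64(-0.3173)} dist 0.8842859029040784
```

drive_tool:
  commands:
    - {"claw": 0,"x": -0.485,"y": 0.956,"z": -0.02,"wz": -0.317}
    - {"claw": 0,"x": -0.485,"y": 0.956,"z": -0.02,"wz": -0.317}
    - {"claw": 0,"x": -0.485,"y": 0.956,"z": -0.02,"wz": -0.317}
    - {"claw": 0,"x": -0.485,"y": 0.956,"z": -0.02,"wz": -0.317}
    - {"claw": 0,"x": -0.485,"y": 0.956,"z": -0.02,"wz": -0.317}
    - {"claw": 0,"x": -0.485,"y": 0.956,"z": -0.02,"wz": -0.317}
    - {"claw": 0,"x": -0.485,"y": 0.956,"z": -0.02,"wz": -0.317}
    - {"claw": 0,"x": -0.485,"y": 0.956,"z": -0.02,"wz": -0.317}

```text
invalid input at $.commands[0]: expected keys claw, x, y, z, wx, wy, wz
```

```bash
python3 -c "
from h import *
where();go([0.54,0.25,0.23],83.9);go(S(-0.19,0,0.23),83.9)"
```

```text
Traceback (most recent call last):
  File "h.py", line 31, in where
    s,R=st();q=s['tcp_pos']-O;f=s['wrist_force'];print('stand',(q@d).round(4),(q@n).round(4),q[2].round(4),'yaw',np.degrees(np.arctan2(R[1,0],R[0,0])).round(2),'F',(f@d).round(2),(f@n).round(2),f[2].round(2),'t',s['t'],s['width'].round(4))
                                                                                                                                                                                                                           ^^^^^^^^^^^^^^^^
AttributeError: 'float' object has no attribute 'round'
```

drive_tool:
  commands:
    - {"claw": 0,"x": -0.485,"y": 0.956,"z": -0.02,"wx": 0,"wy": 0,"wz": -0.317}
    - {"claw": 0,"x": -0.485,"y": 0.956,"z": -0.02,"wx": 0,"wy": 0,"wz": -0.317}
    - {"claw": 0,"x": -0.485,"y": 0.956,"z": -0.02,"wx": 0,"wy": 0,"wz": -0.317}
    - {"claw": 0,"x": -0.485,"y": 0.956,"z": -0.02,"wx": 0,"wy": 0,"wz": -0.317}
    - {"claw": 0,"x": -0.485,"y": 0.956,"z": -0.02,"wx": 0,"wy": 0,"wz": -0.317}
    - {"claw": 0,"x": -0.485,"y": 0.956,"z": -0.02,"wx": 0,"wy": 0,"wz": -0.317}
    - {"claw": 0,"x": -0.485,"y": 0.956,"z": -0.02,"wx": 0,"wy": 0,"wz": -0.317}
    - {"claw": 0,"x": -0.485,"y": 0.956,"z": -0.02,"wx": 0,"wy": 0,"wz": -0.317}

```text
t: 0.9
tcp_pos: [0.5224, 0.2717, 0.2299]
eef_rot: [-0.0, 0.744, 0.668, -0.0]
wrist_force: [0.8, 1.4, -0.5]
width: 0.0306
```

```bash
sed -i "s/s\['width'\].round(4)/s['width']/" h.py; python3 -c "
from h import *
where();go(S(-0.19,0,0.23),83.9)"
```

```text
stand 0.3368 0.0643 0.2299 yaw 83.88 F 1.46 -0.61 -0.5 t 0.9 0.030560826298532687
{'x': np.float64(-1.317), 'y': np.float64(0.1605), 'z': np.float64(-0.0002), 'wx': np.float64(-0.0002), 'wy': np.float64(0.0001), 'wz': np.float64(-0.0003)} dist 0.5307139240254638
```

drive_tool:
  commands:
    - {"claw": 0,"x": -1,"y": 0.12,"z": 0,"wx": 0,"wy": 0,"wz": 0}
    - {"claw": 0,"x": -1,"y": 0.12,"z": 0,"wx": 0,"wy": 0,"wz": 0}
    - {"claw": 0,"x": -1,"y": 0.12,"z": 0,"wx": 0,"wy": 0,"wz": 0}
    - {"claw": 0,"x": -1,"y": 0.12,"z": 0,"wx": 0,"wy": 0,"wz": 0}
    - {"claw": 0,"x": -1,"y": 0.12,"z": 0,"wx": 0,"wy": 0,"wz": 0}
    - {"claw": 0,"x": -1,"y": 0.12,"z": 0,"wx": 0,"wy": 0,"wz": 0}
    - {"claw": 0,"x": -1,"y": 0.12,"z": 0,"wx": 0,"wy": 0,"wz": 0}
    - {"claw": 0,"x": -1,"y": 0.12,"z": 0,"wx": 0,"wy": 0,"wz": 0}

```text
t: 1.7
tcp_pos: [0.5262, -0.1282, 0.23]
eef_rot: [-0.0, 0.744, 0.668, 0.0]
wrist_force: [1.2, -0.6, -0.2]
width: 0.0005
```

```bash
python3 -c "
from h import *
where();go(S(-0.19,0,0.23),83.9)"
```

```text
stand -0.0605 0.0179 0.23 yaw 83.89 F -0.42 -1.27 -0.21 t 1.7 0.0004940158925195513
{'x': np.float64(-0.3238), 'y': np.float64(0.0445), 'z': np.float64(-0.0), 'wx': np.float64(0.0001), 'wy': np.float64(-0.0003), 'wz': np.float64(-0.0002)} dist 0.1307361064333171
```

drive_tool:
  commands:
    - {"claw": 0,"x": -0.325,"y": 0.044,"z": 0,"wx": 0,"wy": 0,"wz": 0}
    - {"claw": 0,"x": -0.325,"y": 0.044,"z": 0,"wx": 0,"wy": 0,"wz": 0}
    - {"claw": 0,"x": -0.325,"y": 0.044,"z": 0,"wx": 0,"wy": 0,"wz": 0}
    - {"claw": 0,"x": -0.325,"y": 0.044,"z": 0,"wx": 0,"wy": 0,"wz": 0}
    - {"claw": 0,"x": -0.325,"y": 0.044,"z": 0,"wx": 0,"wy": 0,"wz": 0}

```text
t: 2.2
tcp_pos: [0.5299, -0.2579, 0.2295]
eef_rot: [-0.0, 0.744, 0.668, -0.0]
wrist_force: [-0.2, 0.9, 0.2]
width: 0.0003
```

```bash
python3 -c "
from h import *
where();c=cap('wrist','w1');go(S(-0.19,0,0.115),83.9)
for r in (-.139,): print(proj(c,S(r,0,.158)),proj(c,S(r,0,.108)))"
```

```text
stand -0.1891 0.0003 0.2295 yaw 83.78 F 0.89 0.29 0.23 t 2.2 0.00027741416704988046
{'x': np.float64(-0.0057), 'y': np.float64(0.0003), 'z': np.float64(0.2864), 'wx': np.float64(-0.0008), 'wy': np.float64(-0.0005), 'wz': np.float64(-0.0)} dist 0.11457768138112788
[343.33182183 221.27215666] [333.2641702  204.63348602]
```

View pics/w1.png

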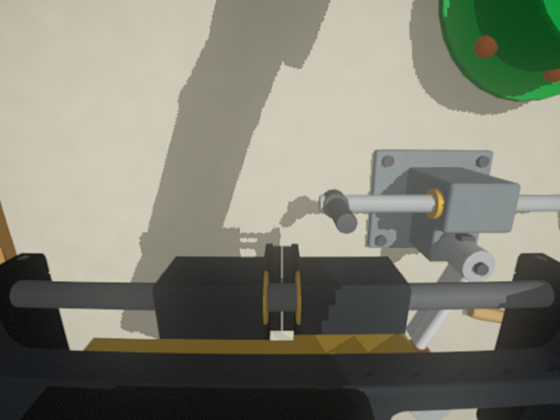

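The wrist view shows the handle's top at about (346,222), against (343,221) predicted, so the alignment is good. Going down behind the handle.

drive_tool:
  commands:
    - {"claw": 0,"x": -0.01,"y": 0,"z": 0.286,"wx": 0,"wy": 0,"wz": 0}
    - {"claw": 0,"x": -0.01,"y": 0,"z": 0.286,"wx": 0,"wy": 0,"wz": 0}
    - {"claw": 0,"x": -0.01,"y": 0,"z": 0.286,"wx": 0,"wy": 0,"wz": 0}
    - {"claw": 0,"x": -0.01,"y": 0,"z": 0.286,"wx": 0,"wy": 0,"wz": 0}
    - {"claw": 0,"x": -0.01,"y": 0,"z": 0.286,"wx": 0,"wy": 0,"wz": 0}

```text
t: 2.75
tcp_pos: [0.5311, -0.2613, 0.1176]
eef_rot: [0.001, 0.744, 0.669, 0.001]
wrist_force: [-0.1, -0.3, 0.3]
width: 0.0008
```

drive_tool:
  commands:
    - {"claw": 0,"x": 0.01,"y": 0,"z": 0,"wx": 0,"wy": 0,"wz": 0}
    - {"claw": 0,"x": 0.02,"y": 0,"z": 0,"wx": 0,"wy": 0,"wz": 0}
    - {"claw": 0,"x": 0.03,"y": 0,"z": 0,"wx": 0,"wy": 0,"wz": 0}
    - {"claw": 0,"x": 0.04,"y": 0,"z": 0,"wx": 0,"wy": 0,"wz": 0}
    - {"claw": 0,"x": 0.05,"y": 0,"z": 0,"wx": 0,"wy": 0,"wz": 0}
    - {"claw": 0,"x": 0.06,"y": 0,"z": 0,"wx": 0,"wy": 0,"wz": 0}
    - {"claw": 0,"x": 0.07,"y": 0,"z": 0,"wx": 0,"wy": 0,"wz": 0}
    - {"claw": 0,"x": 0.08,"y": 0,"z": 0,"wx": 0,"wy": 0,"wz": 0}

```text
t: 3.55
tcp_pos: [0.5333, -0.2293, 0.1156]
eef_rot: [-0.0, 0.744, 0.668, -0.0]
wrist_force: [-0.5, -0.3, 0.0]
width: 0.0005
```

```bash
python3 -c "
from h import *
where()"
```

```text
stand -0.1602 -0.0 0.1156 yaw 83.88 F -0.37 0.42 0.02 t 3.55 0.0004562738047167049
```

drive_tool:
  commands:
    - {"claw": 0,"x": 0.01,"y": 0,"z": 0,"wx": 0,"wy": 0,"wz": 0}
    - {"claw": 0,"x": 0.02,"y": 0,"z": 0,"wx": 0,"wy": 0,"wz": 0}
    - {"claw": 0,"x": 0.03,"y": 0,"z": 0,"wx": 0,"wy": 0,"wz": 0}
    - {"claw": 0,"x": 0.04,"y": 0,"z": 0,"wx": 0,"wy": 0,"wz": 0}
    - {"claw": 0,"x": 0.05,"y": 0,"z": 0,"wx": 0,"wy": 0,"wz": 0}
    - {"claw": 0,"x": 0.06,"y": 0,"z": 0,"wx": 0,"wy": 0,"wz": 0}
    - {"claw": 0,"x": 0.07,"y": 0,"z": 0,"wx": 0,"wy": 0,"wz": 0}
    - {"claw": 0,"x": 0.08,"y": 0,"z": 0,"wx": 0,"wy": 0,"wz": 0}

```text
t: 4.35
tcp_pos: [0.5364, -0.1991, 0.1156]
eef_rot: [0.001, 0.744, 0.668, -0.001]
wrist_force: [-0.4, -6.8, -1.6]
width: 0.0005
```

```bash
python3 -c "
from h import *
where();c=cap('top','t1');s=cap('scene','s1')
a=cv2.imread('pics/top0.png')
a=cv2.imread('pics/top'+'0.png');a=cv2.imread('pics/t1.png')[130:230,180:420];b=cv2.imread('pics/s1.png')[170:270,140:380]
cv2.imwrite('pics/crop1.png',np.vstack([cv2.resize(i,None,fx=3,fy=3,interpolation=cv2.INTER_CUBIC) for i in(a,b)]))"
```

```text
stand -0.1298 0.0001 0.1156 yaw 83.8 F -6.81 -0.36 -1.57 t 4.35 0.00047037734283484527
```

View pics/crop1.png

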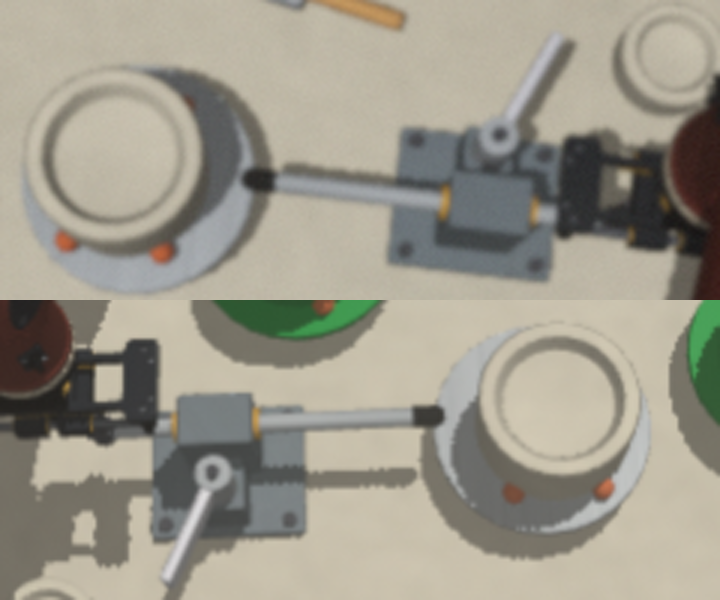

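The rod slides; nose tip is now at crop (242,178) top and (444,114) scene. I'll compute the remaining gap.

```bash
python3 -c "
from h import *
where()
t=dict(np.load('t1.npz'));s=dict(np.load('s1.npz'))
for c,u in((t,(180+242/3,130+178/3)),(s,(140+444/3,170+114/3))):
  p=onz(c,*u,.095)-O;print(p@d,p@n)"
```

```text
stand -0.129 0.0001 0.1156 yaw 83.86 F -3.52 0.1 -1.47 t 4.45 0.0004839490413322851
0.21040202633665517 -0.000937072995274301
0.21184879702266973 0.0014905512212670215
```

drive_tool:
  commands:
    - {"claw": 0,"x": 0.008,"y": 0,"z": 0,"wx": 0,"wy": 0,"wz": 0}
    - {"claw": 0,"x": 0.016,"y": 0,"z": 0,"wx": 0,"wy": 0,"wz": 0}
    - {"claw": 0,"x": 0.024,"y": 0,"z": 0,"wx": 0,"wy": 0,"wz": 0}
    - {"claw": 0,"x": 0.032,"y": 0,"z": 0,"wx": 0,"wy": 0,"wz": 0}
    - {"claw": 0,"x": 0.04,"y": 0,"z": 0,"wx": 0,"wy": 0,"wz": 0}
    - {"claw": 0,"x": 0.045,"y": 0,"z": 0,"wx": 0,"wy": 0,"wz": 0}
    - {"claw": 0,"x": 0.0475,"y": 0,"z": 0,"wx": 0,"wy": 0,"wz": 0}
    - {"claw": 0,"x": 0.05,"y": 0,"z": 0,"wx": 0,"wy": 0,"wz": 0}

```text
t: 5.25
tcp_pos: [0.5387, -0.1785, 0.1156]
eef_rot: [0.0, 0.744, 0.668, -0.0]
wrist_force: [-1.5, -4.8, -1.3]
width: 0.0005
```

drive_tool:
  commands:
    - {"claw": 0,"x": 0.0025,"y": 0,"z": 0,"wx": 0,"wy": 0,"wz": 0}
    - {"claw": 0,"x": 0.005,"y": 0,"z": 0,"wx": 0,"wy": 0,"wz": 0}

```text
t: 5.45
tcp_pos: [0.5389, -0.1765, 0.1156]
eef_rot: [0.0, 0.744, 0.668, -0.0]
wrist_force: [-0.4, -4.9, -1.3]
width: 0.0007
```

drive_tool:
  commands:
    - {"claw": 0,"x": 0.0025,"y": 0,"z": 0,"wx": 0,"wy": 0,"wz": 0}
    - {"claw": 0,"x": 0.005,"y": 0,"z": 0,"wx": 0,"wy": 0,"wz": 0}

```text
t: 5.65
tcp_pos: [0.5391, -0.1745, 0.1156]
eef_rot: [0.0, 0.744, 0.668, -0.0]
wrist_force: [-0.7, -5.3, -1.1]
width: 0.0003
```

```bash
python3 -c "
from h import *
where()"
```

```text
stand -0.1051 0.0001 0.1156 yaw 83.84 F -5.3 0.15 -1.11 t 5.65 0.0003374122471503285
```

drive_tool:
  commands:
    - {"claw": 0,"x": 0.0025,"y": 0,"z": 0,"wx": 0,"wy": 0,"wz": 0}
    - {"claw": 0,"x": 0.0025,"y": 0,"z": 0,"wx": 0,"wy": 0,"wz": 0}

```text
t: 5.85
tcp_pos: [0.5392, -0.1733, 0.1156]
eef_rot: [0.0, 0.744, 0.668, -0.0]
wrist_force: [-0.7, -5.1, -1.6]
width: 0.0002
```

drive_tool:
  commands:
    - {"claw": 0,"x": 0.0025,"y": 0,"z": 0,"wx": 0,"wy": 0,"wz": 0}
    - {"claw": 0,"x": 0.0025,"y": 0,"z": 0,"wx": 0,"wy": 0,"wz": 0}

```text
t: 6.05
tcp_pos: [0.5394, -0.1722, 0.1156]
eef_rot: [0.0, 0.744, 0.668, -0.0]
wrist_force: [-0.0, -4.2, -0.0]
width: 0.0007
```

drive_tool:
  commands:
    - {"claw": 0,"x": 0.0025,"y": 0,"z": 0,"wx": 0,"wy": 0,"wz": 0}
    - {"claw": 0,"x": 0.0025,"y": 0,"z": 0,"wx": 0,"wy": 0,"wz": 0}

```text
t: 6.25
tcp_pos: [0.5395, -0.1711, 0.1156]
eef_rot: [-0.0, 0.744, 0.668, -0.0]
wrist_force: [-1.1, -5.1, -1.0]
width: 0.0007
```

drive_tool:
  commands:
    - {"claw": 0,"x": 0.0025,"y": 0,"z": 0,"wx": 0,"wy": 0,"wz": 0}
    - {"claw": 0,"x": 0.0025,"y": 0,"z": 0,"wx": 0,"wy": 0,"wz": 0}

```text
t: 6.45
tcp_pos: [0.5396, -0.1701, 0.1156]
eef_rot: [-0.0, 0.744, 0.668, -0.0]
wrist_force: [-1.5, -5.2, -1.1]
width: 0.0004
```

drive_tool:
  commands:
    - {"claw": 0,"x": 0.0025,"y": 0,"z": 0,"wx": 0,"wy": 0,"wz": 0}
    - {"claw": 0,"x": 0.0025,"y": 0,"z": 0,"wx": 0,"wy": 0,"wz": 0}

```text
t: 6.65
tcp_pos: [0.5397, -0.1691, 0.1156]
eef_rot: [-0.0, 0.744, 0.668, -0.0]
wrist_force: [-1.8, -5.0, -0.2]
width: 0.0002
```

drive_tool:
  commands:
    - {"claw": 0,"x": 0.0025,"y": 0,"z": 0,"wx": 0,"wy": 0,"wz": 0}
    - {"claw": 0,"x": 0.0025,"y": 0,"z": 0,"wx": 0,"wy": 0,"wz": 0}

```text
t: 6.85
tcp_pos: [0.5397, -0.1685, 0.1156]
eef_rot: [0.0, 0.744, 0.668, -0.0]
wrist_force: [-0.2, -6.5, -0.9]
width: 0.0003
```

drive_tool:
  commands:
    - {"claw": 0,"x": 0.0025,"y": 0,"z": 0,"wx": 0,"wy": 0,"wz": 0}
    - {"claw": 0,"x": 0.0025,"y": 0,"z": 0,"wx": 0,"wy": 0,"wz": 0}

```text
t: 7.05
tcp_pos: [0.5397, -0.168, 0.1156]
eef_rot: [0.0, 0.744, 0.668, -0.0]
wrist_force: [-2.0, -7.7, -1.2]
width: 0.0004
```

drive_tool:
  commands:
    - {"claw": 0,"x": 0.0025,"y": 0,"z": 0,"wx": 0,"wy": 0,"wz": 0}
    - {"claw": 0,"x": 0.0025,"y": 0,"z": 0,"wx": 0,"wy": 0,"wz": 0}

```text
t: 7.25
tcp_pos: [0.5398, -0.1675, 0.1156]
eef_rot: [0.001, 0.744, 0.668, -0.001]
wrist_force: [-0.9, -9.8, -1.1]
width: 0.0003
```

drive_tool:
  commands:
    - {"claw": 0,"x": 0,"y": 0,"z": 0,"wx": 0,"wy": 0,"wz": 0}
    - {"claw": 0,"x": 0,"y": 0,"z": 0,"wx": 0,"wy": 0,"wz": 0}

```text
t: 7.45
tcp_pos: [0.5398, -0.1676, 0.1156]
eef_rot: [0.001, 0.744, 0.668, -0.001]
wrist_force: [-1.7, -9.2, -1.6]
width: 0.0005
```

Nose force is about 4.5 N (9.3 N total less 5 N drag), and it took 1 mm of travel after first contact to get there. The two agree, so I'll back off and go to the lever.

drive_tool:
  commands:
    - {"claw": 0,"x": -0.02,"y": 0,"z": 0,"wx": 0,"wy": 0,"wz": 0}
    - {"claw": 0,"x": -0.06,"y": 0,"z": 0,"wx": 0,"wy": 0,"wz": 0}
    - {"claw": 0,"x": -0.06,"y": 0,"z": -0.22,"wx": 0,"wy": 0,"wz": 0}
    - {"claw": 0,"x": -0.06,"y": 0,"z": -0.22,"wx": 0,"wy": 0,"wz": 0}
    - {"claw": 0,"x": -0.06,"y": 0,"z": -0.22,"wx": 0,"wy": 0,"wz": 0}

```text
t: 7.95
tcp_pos: [0.5406, -0.1901, 0.2092]
eef_rot: [0.003, 0.744, 0.669, 0.003]
wrist_force: [1.3, -0.7, -0.5]
width: 0.0002
```

```bash
cat >> h.py <<'E'
H=np.array([0.0,-0.055])
def cam(c,off=.017,r=.085,z=.105):
    "pusher pose for cam angle c: point, world yaw with tool x along the push"
    t=c-2.0;u=np.array([np.cos(t),np.sin(t)]);m=np.array([-u[1],u[0]])
    p=H+r*u-off*m; return S(p[0],p[1],z),83.85+np.degrees(t)+90
E
python3 -c "
from h import *
where();print(status.sense()['qpos'].round(2))
p,y=cam(0,.035,z=.205);print(y);go(p,y)"
```

```text
stand -0.1205 -0.003 0.2092 yaw 83.92 F -0.53 -1.33 -0.48 t 7.95 0.00015564227262336306
[-0.26  0.19  0.6   1.71 -0.12  1.27  1.83]
59.25844097383535
{'x': np.float64(0.133), 'y': np.float64(0.2867), 'z': np.float64(0.013), 'wx': np.float64(0.0078), 'wy': np.float64(-0.0028), 'wz': np.float64(0.411)} dist 0.12653353867303602
```

drive_tool:
  commands:
    - {"claw": 0,"x": 0.133,"y": 0.287,"z": 0.013,"wx": 0,"wy": 0,"wz": 0.411}
    - {"claw": 0,"x": 0.133,"y": 0.287,"z": 0.013,"wx": 0,"wy": 0,"wz": 0.411}
    - {"claw": 0,"x": 0.133,"y": 0.287,"z": 0.013,"wx": 0,"wy": 0,"wz": 0.411}
    - {"claw": 0,"x": 0.133,"y": 0.287,"z": 0.013,"wx": 0,"wy": 0,"wz": 0.411}
    - {"claw": 0,"x": 0.133,"y": 0.287,"z": 0.013,"wx": 0,"wy": 0,"wz": 0.411}

```text
t: 8.45
tcp_pos: [0.6574, -0.1484, 0.1973]
eef_rot: [-0.001, 0.869, 0.495, -0.001]
wrist_force: [0.1, 0.2, 0.7]
width: 0.0006
```

```bash
python3 -c "
from h import *
where();c=cap('wrist','w2');t=cap('top','t2')
p,y=cam(0,.035);go(p,y)
a=cv2.imread('pics/t2.png')[130:230,180:420];a=cv2.resize(a,(560,233),interpolation=cv2.INTER_CUBIC)
cv2.imwrite('pics/m2.png',np.vstack([cv2.resize(cv2.imread('pics/w2.png'),(470,352))[:, :], np.zeros((233,470,3),np.uint8)]) if 0 else np.vstack([cv2.resize(cv2.imread('pics/w2.png'),(480,360)),cv2.resize(a,(480,200))]))"
```

```text
stand -0.0665 -0.1148 0.1973 yaw 59.37 F 0.17 -0.1 0.74 t 8.45 0.00058852674258491
{'x': np.float64(0.0055), 'y': np.float64(0.0074), 'z': np.float64(0.2334), 'wx': np.float64(-0.0005), 'wy': np.float64(-0.0), 'wz': np.float64(-0.0002)} dist 0.09342636019441451
```

View pics/m2.png

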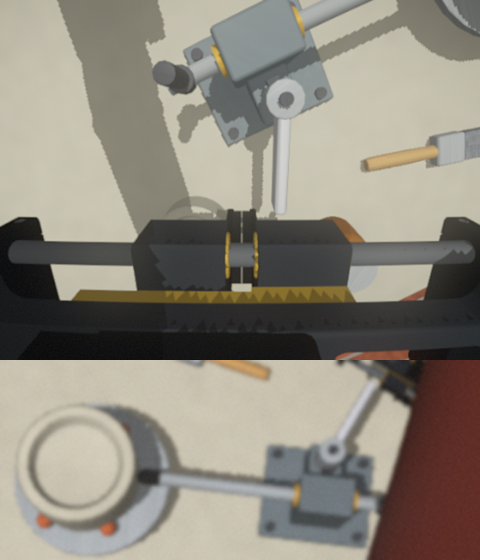

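Wrist view: blade upright in the image from (286,100) to (280,212), fingers on its push side at column 243. Top view: the nose meets the mould. Descending.

drive_tool:
  commands:
    - {"claw": 0,"x": 0.003,"y": 0.007,"z": 0.233,"wx": 0,"wy": 0,"wz": 0}
    - {"claw": 0,"x": 0.003,"y": 0.007,"z": 0.233,"wx": 0,"wy": 0,"wz": 0}
    - {"claw": 0,"x": 0.003,"y": 0.007,"z": 0.233,"wx": 0,"wy": 0,"wz": 0}
    - {"claw": 0,"x": 0.003,"y": 0.007,"z": 0.233,"wx": 0,"wy": 0,"wz": 0}

```text
t: 8.95
tcp_pos: [0.6599, -0.1502, 0.1063]
eef_rot: [-0.0, 0.87, 0.494, -0.0]
wrist_force: [1.0, -0.5, -0.6]
width: 0.0007
```

```bash
cat >> h.py <<'E'
def rows(cs,**k):
    s,R=st()
    for c in cs:
        p,y=cam(c,**k);v=R.T@(p-s['tcp_pos'])/.4;a=np.radians(y)
        G=np.array([[np.cos(a),np.sin(a),0],[np.sin(a),-np.cos(a),0],[0,0,-1]]);w=Ro.from_matrix(R.T@G).as_rotvec()/np.radians(60)
        print(round(c,2),'x %.3f y %.3f z %.3f wz %.3f'%(*v,w[2]))
E
python3 -c "
from h import *
where();p,y=cam(0,.02);go(p,y);rows([0,.06,.12,.18,.24,.30,.36,.42])"
```

```text
stand -0.0681 -0.1174 0.1063 yaw 59.19 F -0.39 -1.03 -0.61 t 8.95 0.0006562539049756981
{'x': np.float64(0.0398), 'y': np.float64(-0.0003), 'z': np.float64(0.0033), 'wx': np.float64(-0.0004), 'wy': np.float64(0.0), 'wz': np.float64(-0.0012)} dist 0.015958920516378247
0 x 0.047 y -0.000 z 0.003 wz -0.001
0.06 x 0.060 y 0.002 z 0.003 wz -0.058
0.12 x 0.073 y 0.003 z 0.003 wz -0.116
0.18 x 0.086 y 0.004 z 0.003 wz -0.173
0.24 x 0.099 y 0.004 z 0.003 wz -0.230
0.3 x 0.112 y 0.003 z 0.003 wz -0.288
0.36 x 0.125 y 0.001 z 0.003 wz -0.345
0.42 x 0.138 y -0.002 z 0.003 wz -0.402
```

drive_tool:
  commands:
    - {"claw": 0,"x": 0.02,"y": 0,"z": 0.003,"wx": 0,"wy": 0,"wz": 0}
    - {"claw": 0,"x": 0.036,"y": 0,"z": 0.003,"wx": 0,"wy": 0,"wz": 0}
    - {"claw": 0,"x": 0.047,"y": 0,"z": 0.003,"wx": 0,"wy": 0,"wz": 0}
    - {"claw": 0,"x": 0.06,"y": 0.002,"z": 0.003,"wx": 0,"wy": 0,"wz": -0.058}
    - {"claw": 0,"x": 0.073,"y": 0.003,"z": 0.003,"wx": 0,"wy": 0,"wz": -0.116}
    - {"claw": 0,"x": 0.086,"y": 0.004,"z": 0.003,"wx": 0,"wy": 0,"wz": -0.173}

```text
t: 9.55
tcp_pos: [0.6801, -0.1208, 0.1051]
eef_rot: [0.001, 0.82, 0.572, 0.0]
wrist_force: [-1.3, -1.7, 0.9]
width: 0.0004
```

```bash
python3 -c "
from h import *
where();rows(np.arange(.24,.70,.06))"
```

```text
stand -0.0367 -0.1343 0.1051 yaw 69.75 F -1.83 1.16 0.94 t 9.55 0.0004464268346393121
0.24 x 0.010 y -0.000 z 0.000 wz -0.054
0.3 x 0.023 y 0.001 z 0.000 wz -0.112
0.36 x 0.036 y 0.002 z 0.000 wz -0.169
0.42 x 0.049 y 0.002 z 0.000 wz -0.226
0.48 x 0.062 y 0.001 z 0.000 wz -0.283
0.54 x 0.075 y -0.001 z 0.000 wz -0.341
0.6 x 0.088 y -0.003 z 0.000 wz -0.398
0.66 x 0.100 y -0.006 z 0.000 wz -0.455
```

drive_tool:
  commands:
    - {"claw": 0,"x": 0.01,"y": 0,"z": 0,"wx": 0,"wy": 0,"wz": -0.054}
    - {"claw": 0,"x": 0.023,"y": 0.001,"z": 0,"wx": 0,"wy": 0,"wz": -0.112}
    - {"claw": 0,"x": 0.036,"y": 0.002,"z": 0,"wx": 0,"wy": 0,"wz": -0.169}
    - {"claw": 0,"x": 0.049,"y": 0.002,"z": 0,"wx": 0,"wy": 0,"wz": -0.226}
    - {"claw": 0,"x": 0.062,"y": 0.001,"z": 0,"wx": 0,"wy": 0,"wz": -0.283}
    - {"claw": 0,"x": 0.075,"y": -0.001,"z": 0,"wx": 0,"wy": 0,"wz": -0.341}
    - {"claw": 0,"x": 0.088,"y": -0.003,"z": 0,"wx": 0,"wy": 0,"wz": -0.398}
    - {"claw": 0,"x": 0.1,"y": -0.006,"z": 0,"wx": 0,"wy": 0,"wz": -0.455}

```text
t: 10.35
tcp_pos: [0.6924, -0.0841, 0.1052]
eef_rot: [0.002, 0.663, 0.749, -0.0]
wrist_force: [4.1, -5.4, -2.2]
width: 0.0008
```

```bash
python3 -c "
from h import *
where();rows(np.arange(.72,1.17,.06))"
```

```text
stand 0.0011 -0.1426 0.1052 yaw 96.98 F -4.97 -4.63 -2.24 t 10.35 0.0007981048637719353
0.72 x 0.018 y 0.001 z 0.000 wz -0.059
0.78 x 0.031 y 0.002 z 0.000 wz -0.116
0.84 x 0.044 y 0.003 z 0.000 wz -0.173
0.9 x 0.057 y 0.002 z 0.000 wz -0.231
0.96 x 0.070 y 0.001 z 0.000 wz -0.288
1.02 x 0.083 y -0.000 z 0.000 wz -0.345
1.08 x 0.095 y -0.003 z 0.000 wz -0.403
1.14 x 0.108 y -0.006 z 0.000 wz -0.460
```

drive_tool:
  commands:
    - {"claw": 0,"x": 0.016,"y": 0.001,"z": 0,"wx": 0,"wy": 0,"wz": -0.059}
    - {"claw": 0,"x": 0.029,"y": 0.002,"z": 0,"wx": 0,"wy": 0,"wz": -0.116}
    - {"claw": 0,"x": 0.042,"y": 0.003,"z": 0,"wx": 0,"wy": 0,"wz": -0.173}
    - {"claw": 0,"x": 0.055,"y": 0.002,"z": 0,"wx": 0,"wy": 0,"wz": -0.231}
    - {"claw": 0,"x": 0.068,"y": 0.001,"z": 0,"wx": 0,"wy": 0,"wz": -0.288}
    - {"claw": 0,"x": 0.081,"y": 0,"z": 0,"wx": 0,"wy": 0,"wz": -0.345}
    - {"claw": 0,"x": 0.093,"y": -0.003,"z": 0,"wx": 0,"wy": 0,"wz": -0.403}
    - {"claw": 0,"x": 0.106,"y": -0.006,"z": 0,"wx": 0,"wy": 0,"wz": -0.46}

```text
t: 11.15
tcp_pos: [0.6857, -0.0424, 0.1054]
eef_rot: [0.003, 0.465, 0.885, -0.0]
wrist_force: [5.7, -5.2, -3.7]
width: 0.0003
```

```bash
python3 -c "
from h import *
where();rows(np.arange(1.20,1.65,.06))"
```

```text
stand 0.0419 -0.1316 0.1054 yaw 124.57 F -4.53 -6.27 -3.75 t 11.15 0.000300074454633755
1.2 x 0.016 y 0.001 z 0.001 wz -0.057
1.26 x 0.029 y 0.003 z 0.001 wz -0.115
1.32 x 0.042 y 0.003 z 0.001 wz -0.172
1.38 x 0.055 y 0.003 z 0.001 wz -0.229
1.44 x 0.068 y 0.002 z 0.001 wz -0.287
1.5 x 0.081 y 0.000 z 0.000 wz -0.344
1.56 x 0.093 y -0.002 z 0.000 wz -0.401
1.62 x 0.106 y -0.005 z 0.000 wz -0.458
```

drive_tool:
  commands:
    - {"claw": 0,"x": 0.015,"y": 0.001,"z": 0,"wx": 0,"wy": 0,"wz": -0.057}
    - {"claw": 0,"x": 0.028,"y": 0.003,"z": 0,"wx": 0,"wy": 0,"wz": -0.115}
    - {"claw": 0,"x": 0.041,"y": 0.003,"z": 0,"wx": 0,"wy": 0,"wz": -0.172}
    - {"claw": 0,"x": 0.054,"y": 0.003,"z": 0,"wx": 0,"wy": 0,"wz": -0.229}
    - {"claw": 0,"x": 0.067,"y": 0.002,"z": 0,"wx": 0,"wy": 0,"wz": -0.287}
    - {"claw": 0,"x": 0.08,"y": 0,"z": 0,"wx": 0,"wy": 0,"wz": -0.344}
    - {"claw": 0,"x": 0.092,"y": -0.002,"z": 0,"wx": 0,"wy": 0,"wz": -0.401}
    - {"claw": 0,"x": 0.105,"y": -0.005,"z": 0,"wx": 0,"wy": 0,"wz": -0.458}

```text
t: 11.95
tcp_pos: [0.6594, -0.0079, 0.1053]
eef_rot: [0.002, 0.241, 0.971, -0.001]
wrist_force: [1.3, -3.8, 0.1]
width: 0.0004
```

```bash
python3 -c "
from h import *
where();rows(np.arange(1.65,1.83,.03))"
```

```text
stand 0.0733 -0.1018 0.1053 yaw 152.1 F -3.68 -1.69 0.14 t 11.95 0.0004092358537284864
1.65 x 0.004 y 0.000 z 0.001 wz -0.028
1.68 x 0.011 y 0.001 z 0.001 wz -0.057
1.71 x 0.017 y 0.002 z 0.001 wz -0.086
1.74 x 0.024 y 0.002 z 0.001 wz -0.114
1.77 x 0.030 y 0.003 z 0.001 wz -0.143
1.8 x 0.037 y 0.003 z 0.001 wz -0.172
1.83 x 0.043 y 0.003 z 0.001 wz -0.200
```

drive_tool:
  commands:
    - {"claw": 0,"x": 0.004,"y": 0,"z": 0,"wx": 0,"wy": 0,"wz": -0.028}
    - {"claw": 0,"x": 0.011,"y": 0.001,"z": 0,"wx": 0,"wy": 0,"wz": -0.057}
    - {"claw": 0,"x": 0.017,"y": 0.002,"z": 0,"wx": 0,"wy": 0,"wz": -0.086}
    - {"claw": 0,"x": 0.024,"y": 0.002,"z": 0,"wx": 0,"wy": 0,"wz": -0.114}
    - {"claw": 0,"x": 0.03,"y": 0.003,"z": 0,"wx": 0,"wy": 0,"wz": -0.143}
    - {"claw": 0,"x": 0.036,"y": 0.003,"z": 0,"wx": 0,"wy": 0,"wz": -0.172}
    - {"claw": 0,"x": 0.036,"y": 0.003,"z": 0,"wx": 0,"wy": 0,"wz": -0.172}

```text
t: 12.65
tcp_pos: [0.6464, 0.0006, 0.1048]
eef_rot: [0.0, 0.154, 0.988, 0.0]
wrist_force: [0.1, -0.9, 0.2]
width: 0.0004
```

```bash
python3 -c "
from h import *
where();c=cap('scene','s3');cap('wrist','w3');
a=cv2.resize(cv2.imread('pics/s3.png')[170:270,140:380],(600,250),interpolation=cv2.INTER_CUBIC);b=cv2.resize(cv2.imread('pics/w3.png')[:320],(600,343))
cv2.imwrite('pics/m3.png',np.vstack([a,b]));rows([1.83,1.86,1.89])"
```

```text
stand 0.0804 -0.0879 0.1048 yaw 162.31 F -0.86 -0.14 0.19 t 12.65 0.00037694949113503917
1.83 x 0.005 y 0.001 z -0.001 wz -0.032
1.86 x 0.011 y 0.002 z -0.001 wz -0.060
1.89 x 0.018 y 0.003 z -0.001 wz -0.089
```

View pics/m3.png

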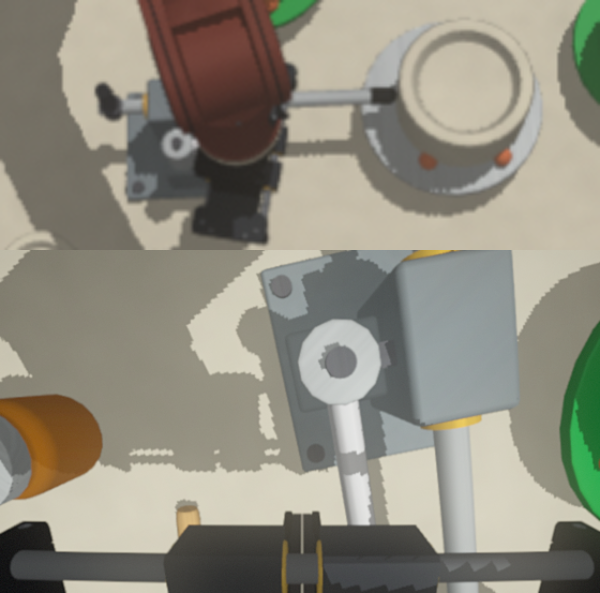

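The blade looks parallel to the rod in the wrist view (hinge at (340,362), blade running to (362,520)), and the force is near zero, so the lever has snapped closed. Withdrawing.

drive_tool:
  commands:
    - {"claw": 0,"x": -0.02,"y": 0,"z": 0,"wx": 0,"wy": 0,"wz": 0}
    - {"claw": 0,"x": -0.04,"y": 0,"z": 0,"wx": 0,"wy": 0,"wz": 0}
    - {"claw": 0,"x": -0.04,"y": 0,"z": -0.3,"wx": 0,"wy": 0,"wz": 0}
    - {"claw": 0,"x": -0.04,"y": 0,"z": -0.3,"wx": 0,"wy": 0,"wz": 0}
    - {"claw": 0,"x": -0.04,"y": 0,"z": -0.3,"wx": 0,"wy": 0,"wz": 0}
    - {"claw": 0,"x": -0.04,"y": -0.3,"z": -0.3,"wx": 0,"wy": 0,"wz": 0}
    - {"claw": 0,"x": -0.04,"y": -0.3,"z": -0.3,"wx": 0,"wy": 0,"wz": 0}
    - {"claw": 0,"x": -0.04,"y": -0.3,"z": -0.3,"wx": 0,"wy": 0,"wz": 0}

```text
t: 13.55
tcp_pos: [0.6334, -0.0931, 0.2212]
eef_rot: [-0.002, 0.153, 0.988, -0.001]
wrist_force: [1.1, -0.3, -1.0]
width: 0.0001
```

```bash
python3 -c "
from h import *
where();cap('scene','s4');cap('top','t4');cap('wrist','w4')
a=[cv2.resize(i,(600,250),interpolation=cv2.INTER_CUBIC) for i in (cv2.imread('pics/t4.png')[130:230,180:420],cv2.imread('pics/s4.png')[170:270,140:380])]
cv2.imwrite('pics/m4.png',np.vstack(a))"
```

```text
stand -0.0141 -0.085 0.2212 yaw 162.42 F -0.18 -1.15 -1.03 t 13.55 0.0001454784205956598
```

View pics/m4.png

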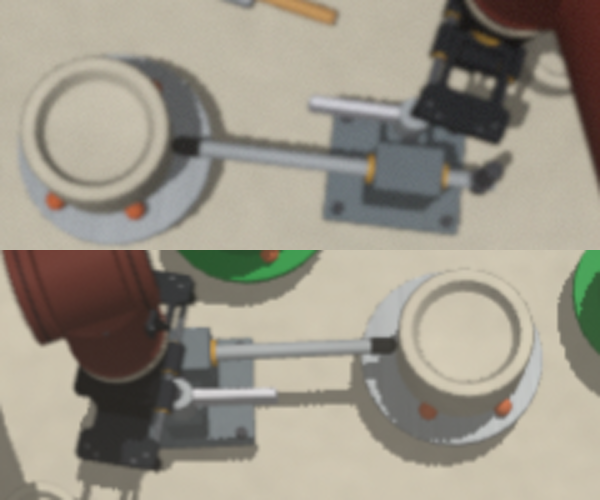

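Both views show the blade parallel to the rod (tip at (310,103) top, (274,144) in the lower view) and the nose against the mould. I'll check the numbers and hand in.

```bash
python3 -c "
from h import *
t=dict(np.load('t4.npz'));s=dict(np.load('s4.npz'))
for c,o,u,v in((t,(180,130),(310,103),(168,143)),(s,(140,170),(274,144),(399,94))):
  p=onz(c,o[0]+u[0]/2.5,o[1]+u[1]/2.5,.12)-O;q=onz(c,o[0]+v[0]/2.5,o[1]+v[1]/2.5,.095)-O
  print('cam',2+np.arctan2(p@n+.055,p@d),'tip',p@d,p@n,'nose',q@d,q@n)
where();order.hand_in()"
```

```text
cam 1.9949992049438066 tip 0.10654751323099691 -0.05553282671905755 nose 0.24535837407419114 -0.0022296747386720077
cam 1.9712880941370088 tip 0.10473630213677296 -0.058008005466189186 nose 0.2442460570950514 0.0012824548523427829
stand -0.0198 -0.085 0.2202 yaw 161.83 F 0.33 -0.34 -0.06 t 13.7 0.0004400613333815166
the job is handed in; nothing more can be done
```

The rod is locked with its nose touching the mould, and I handed the job in at 13.7 s. No verdict is reported, so these are my own last checks.

- **Rod:** I pushed it forward by the handle with shut fingers, in 1 mm steps near the mould. I stopped when the push rose from about 5 N (drag) to about 9.3 N, so roughly 4.5 N on the nose.
- **Lever:** I swung it along its arc until it snapped over centre by itself. The wrist force was at most about 8.6 N at the readings taken between moves, and I did not read it in between.
- **After withdrawing:** the two cameras put the cam at 1.99 and 1.97 rad, on its stop to within measuring error. The nose tip is at 0.244–0.245 m along the stand. That is about 3–4 mm past the mould surface I first estimated (0.241 m), which is within picture accuracy and the mould's hand-set offset.
- **Clear of everything:** the arm stands above the stand with wrist force near zero. I saw no bystander touched, but I did not measure their positions again at the end.
- **Not measured:** the final nose force after locking. It rests on the force reading before I let go of the handle and on the pictures.

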